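# Clamp a glass bar in the trim saw to the set tension

### The arm

A 6-joint arm with a two-finger parallel gripper is mounted at the origin on the work surface. World frame = base frame: x ahead of the robot, y to its left, z up, the work surface at z = 0. Lengths are in mm, angles in rad, forces in N, time in s.
With the tool pointing down it reaches from about 350 to 975 mm from the base axis. Payload 7.1 kg.
Tool frame: the origin (TCP) lies midway between the tips of the shut fingers; the grasp point (between the pads) lies ctrl.tcp_to_grasp behind it (ctrl.tcp_to_grasp is the distance from the TCP to the grasp point, in mm); z points along the fingers, y is the direction in which the jaws open and shut (so a half turn about z gives the same grasp; the last joint's range is limited). The gripper opens to 88 mm and grips with 3 to 60 N. Pads are 20 mm wide; open, the fingers measure 115 mm over their backs; the gripper's body (75 mm by 178 mm) begins 61 mm behind the grasp point.
Start: joints at [1.179, 0.423, 1.63, -0, 1.089, -0.019], TCP at [227.608, 582.065, 222.675] pointing down, gripper open.
Joint ranges: [-3, 3], [-0.9, 2.11], [0.09, 2.58], [-1.31, 4.45], [0.11, 2.69], [-2.54, 2.54]. Speed limits (rad/s): [2.39, 2.39, 3.01, 3.14, 3.14, 3.14].

### API

Orientations are given as a rotation vector (axis times angle).
In Python, from workcell import ctrl gives the robot as it stands.
- The arm moves only by the tool play_rows, never from a script. Its argument "increments" is text: rows parted by semicolons, each of 5 numbers parted by spaces: the opening, from 0 (shut) to 1 (fully open), then the shift along the world's x, y, z in m, then the turn about the world's z in degrees. A call has 1 to 20 rows; each row shifts and turns the commanded pose from where the row before left it; what a row does not reach is not made up. A row lasts 1/10 s, in which the tool goes at most 50 mm and 8.59 degrees, less where a joint would pass 70% of its speed; a pose out of reach is approached as far as the arm can. A call is refused whole if a number of a shift passes 0.05 or a number of a turn 8.59, either way. A call with a gripper value outside its range is refused whole. The fingers move at their own pace and stop on an object; the grip force is fixed at half the most. Time passes only in rows, so rows that do not move let the fingers close. It gives the time, the measured TCP pose, the force and the opening at its end, in the units of the state.
- ctrl.get_obs(): the state, without advancing time (a new reading comes with each control period).
- ctrl.get_image(name): name is "scene" or "top" or "wrist"; returns a dict with "img" (400x640x3 uint8, red, green, blue), "range_z" (400x640 float32, mm along the optical axis (not along the pixel's ray), 0 where there is no reading), "vertical_fov" (degrees; the focal length in pixels is half the picture's height over the tangent of half this angle, whatever the lens; pixels are square), "cx", "cy" (the principal point, pixels), "k1" (the pictures are not rectified: a ray, as slopes to the right and down, at radius r is drawn at 1 + k1 r^2 times it, then the intrinsics apply), "origin" and "attitude" of the camera in the world. Camera axes: x right, y down, z forward; pixel columns grow to the right and rows downward; lengths in mm; the calibration is good to about 2 mm. A picture is of the moment at which its call begins.
- ctrl.close_job(): hands the job in, once; it reports no verdict.
The state is a dict: "t": time; "qpos": joint angles; "qvel": joint speeds; "joint_torque": joint torques, N m; "ee_pos": TCP position; "orientation": TCP orientation; "ft_force": force on the tool from outside, world axes, zero at the start; "moment": the same for the moment, N m; "width": finger opening in mm.
Only numpy, scipy, OpenCV 4.12 (cv2) and the standard library are available. Lean on these libraries where they do the work, as an engineer would, in place of code of your own. Each camera call takes 0.05 s, during which the arm holds its last target. There are 200 camera calls.

### The job

Load the amber glass bar into the clamp of the wet trim saw: lay it flat on the rubber bed between the open jaws, with its end gently butted against the rubber-faced end stop. Then turn the black tension knob clockwise until the sprung jaw has pushed the glass against the fixed jaw and the pointer stands in the red mark on the white scale, never far past it, and let go. Glass chips: do not bang it on the bed or the stop, do not overtighten, keep off the saw blade, and leave everything else where it is.

Things in the scene. Friction and masses are not known exactly. Their poses are not given: they have to be found in the camera images.
- bar_mid (a point): Centre of the amber (orange) glass bar, a loose solid bar 32 x 150 x 32 mm (x, y, z of this frame; y runs along the bar), about 0.37 kg. It starts lying on the stock board (12 mm thick) side by side with a green and a blue bar of the same size, about 75 mm from centre to centre, in any order.
- seat (a point): Where the amber bar's centre must finally be: bar on the bed, end on the end stop, side on the fixed jaw. Saw axes: x from sprung to fixed jaw, y along the bar away from the end stop, z up; the bar's y lies along this y, either way round. Bed surface 16 mm below, stop face 75 mm along -y, fixed jaw's face 16 mm along +x. The jaws start open 6 to 20 mm wider than the bar.
- stop_face (a point): Centre of the rubber face of the end stop, a small aluminium block with a black thumb screw, 30 mm high on the carriage; the face looks along +y of the saw.
- knob_grip (a point): On the upright axis of the tension knob, half-way up: black, fluted, round, 44 mm across, 28 mm high (top 14 mm above this point, a 26 mm collar begins 16 mm below, its 40 mm housing 24 mm below), white line on top. Clockwise from above tightens, 8 mm of jaw travel per rad, 2.1 to 4.2 rad in all, so several grasps. It stays where it is left, also under load. Takes 0.2 to 0.4 N m.
- sprung_jaw (a joint): Compression of the sprung jaw's springs in m, shown by its black pointer on the white scale: 0 at the thin black line (jaw free), 0.012 in the middle of the red mark (0.0105 to 0.0135). Near 0 while the jaw travels freely and pushes the bar over; once the glass is on both jaws it grows 8 mm per rad of the knob. Jaw force 3.3 N plus 1.1 N per mm; above 0.017 the glass cracks.
- blade: The saw's diamond blade, a disc 150 mm across and 2.4 mm thick, upright in the saw's xz plane, its rear half under a green hood; origin at its centre, 66 mm above the table. Its front edge stands about 24 mm behind (+x) the seated bar, 20 mm in from the bar's free end. Not to be touched.
- saw: The wet trim saw: green tank 410 x 300 mm with a steel deck 85 mm high, origin under its middle on the table, x towards its rear. Knob 165 mm before and 67 mm to the right of (-y) its middle; motor and hood (up to 175 mm high) at its left rear. Fixed.
- end_stop: The end stop (see stop_face). Its rubber buffer gives about 1 mm per 8 N and springs back. Push the glass on it with a light hand: above 20 N the glass chips.
- amber_bar: The amber bar, origin at the centre of its underside (see bar_mid).
- green_bar: Green glass bar beside it on the board, same size; leave alone.
- blue_bar: Blue glass bar beside it on the board, same size; leave alone.
- dressing_stick: White dressing stick, 90 x 20 x 20 mm, lying on the saw's deck left of the knob; leave alone.
- frit_jar: Glass jar of frit, 72 mm across, 95 mm high, right of the robot; leave alone.
- wood_block: Wooden glassblower's block with a handle, left of the saw; leave alone.
- jacks: Steel glassblower's jacks, 280 mm long, lying on the left; leave alone.
- brush: Brush lying at the right near side; leave alone.
- bed: Rubber-faced bed that carries the bar in the clamp, 52 x 158 mm (x, y), 6 mm thick; origin under its middle, 100 mm above the table. Both jaws are 50 mm wide and stand only beside the stop end of the bar (72 to 22 mm from seat along -y), tops 26 mm above the bed; beside the rest of the bar there is free room for fingers down to the bed. Set glass down lightly: above 60 N it chips.
Mind the look-alikes: they are no part of the job. Several things have the shape of the amber_bar; the one meant has the colours described above.

How it is judged (in metres and radians):
On the way, in this order (a step that is already met when the one before it is completed fails the run):
1. the amber bar lies flat on the bed between the open jaws, its end on the end stop (gap below 2 mm), not yet squeezed (x of bar_mid in the frame of seat between -0.021 and 0.003 m and y of bar_mid in the frame of seat between -0.002 and 0.002 m and z of bar_mid in the frame of seat between -0.003 and 0.003 m and value of joint sprung_jaw below 0.004 m), for 0.2 s.
2. the bar is clamped between both jaws with the pointer in the red mark (x of bar_mid in the frame of seat above -0.003 m and value of joint sprung_jaw between 0.0105 and 0.0135 m), for 0.2 s.
At the end, for the whole second after the job is handed in: The amber bar lies still and flat on the bed, within 3 mm of the fixed jaw, its end within 2 mm of the end stop, in line with the jaws (0.05 rad), and the sprung jaw is compressed 10.5 to 13.5 mm, the pointer in the red mark (all of step 2 and x of bar_mid in the frame of seat below 0.003 m and y of bar_mid in the frame of seat between -0.002 and 0.002 m and z of bar_mid in the frame of seat between -0.003 and 0.003 m and angle between the y axis of bar_mid and the y axis of seat, either way round below 0.05 rad and linear speed of amber_bar below 0.01 m/s); the robot touches nothing.
It fails at once if the clamp is overtightened (springs compressed by more than 17 mm): the glass cracks (value of joint sprung_jaw above 0.017 m).
It fails at once if the glass is pushed or knocked on the end stop with more than 20 N (contact force between amber_bar and end_stop above 20 N).
It fails at once if the glass is banged or pressed on the bed with more than 60 N (contact force between amber_bar and bed above 60 N).
It fails at once if the blade is touched (contact force between any of the arm, the fingers, amber_bar and blade above 1 N).
It fails at once if another thing on the bench is moved by more than 15 mm (distance of any of green_bar, blue_bar, dressing_stick, frit_jar, wood_block, jacks, brush from where it was at the start of the episode above 0.015 m).
It also fails if it takes over 72 s, if anything falls off the work surface, if the arm or the gripper's body presses on something with over 40 N, if the wrist force passes 120 N, or if a joint passes its speed limit or range.

## Working session

There is one attempt and no reset: what is moved stays moved. The work goes in short steps, Python scripts to look and compute and a tool call to move; the robot and the scene stay as the last step left them, time stands still between calls to the robot, and variables do not carry over. Pictures are saved under pics/ and viewed, on a budget of 14 in all, crops included, one or two more only if the job needs it, and the job is handed in when it is done.

Besides the shell and the picture viewer there is one more tool, called after "Emit:" by a JSON object that holds its "name" and its "arguments", one argument or row to a line. play_rows: Moves the arm, as the interface text tells. Its arguments: {"type":"object","properties":{"increments":{"type":"string"}},"required":["increments"]}

```bash
mkdir -p pics; ls
cat > h.py <<'E'
import numpy as np, cv2
from scipy.spatial.transform import Rotation as R
from workcell import ctrl
def att(a):
    a=np.array(a,float)
    return a if a.shape==(3,3) else (R.from_rotvec(a).as_matrix() if a.size==3 else R.from_quat(a).as_matrix())
def shot(n,f):
    d=ctrl.get_image(n); np.savez('pics/'+f+'.npz',**{k:np.array(v) for k,v in d.items()})
    cv2.imwrite('pics/'+f+'.png',d['img'][...,::-1]); return d
def load(f): return dict(np.load('pics/'+f+'.npz'))
def foc(d): return 200/np.tan(np.radians(float(d['vertical_fov']))/2)
def pix(d,u,v,z=None,plane=None):
    """pixel -> world using range z (default depth map) or world plane z"""
    f=foc(d); s0=np.array([(u-float(d['cx']))/f,(v-float(d['cy']))/f]); s=s0.copy()
    for _ in range(20): s=s0/(1+float(d['k1'])*(s@s))
    r=att(d['attitude'])@np.array([s[0],s[1],1]); o=np.array(d['origin'],float)
    if plane is not None: return o+r*(plane-o[2])/r[2]
    if z is None: z=float(d['range_z'][int(round(v)),int(round(u))])
    return o+r*z
E
python3 - <<'E'
from h import *
for n in ['top','scene']:
    d=shot(n,n+'0'); print(n,d['origin'],d['attitude'],d['vertical_fov'],d['cx'],d['cy'],d['k1'])
o=ctrl.get_obs(); print(o, ctrl.tcp_to_grasp)
E
```

```text
pics
top [ 269.54001066  -86.13023461 1802.96502899] [-2.15128873  2.14594776 -0.17319779] 44.89341717444567 317.012297524187 208.68912278329293 0.002984672169604951
scene [1137.67207581  452.22696224 1272.21051635] [-1.08192884 -2.5499129   0.82023952] 52.2819237463007 322.23358638152166 193.91133267277368 -0.09653048904893377
{'t': 0.1, 'qpos': array([ 1.17899244e+00,  4.23743651e-01,  1.63059889e+00,  7.91269251e-06,
        1.08856563e+00, -1.90045688e-02]), 'qvel': array([ 0.00070536, -0.00075855,  0.00018681,  0.00057993,  0.00072271,
       -0.00028683]), 'joint_torque': array([-4.54446326e-04, -5.45612204e+01, -2.74323839e+01,  6.44605514e-02,
        1.87792699e-02, -5.54332473e-05]), 'ee_pos': array([227.43133418, 581.63030092, 221.99815631]), 'orientation': array([-5.82161196e-01, -3.08690132e+00,  2.02054086e-03]), 'ft_force': array([-0.01211303,  0.3272322 ,  0.11238665]), 'moment': array([-0.00364682,  0.01337754,  0.04470209]), 'width': 87.54934033852332} 18.700000000000003
```

View pics/top0.png

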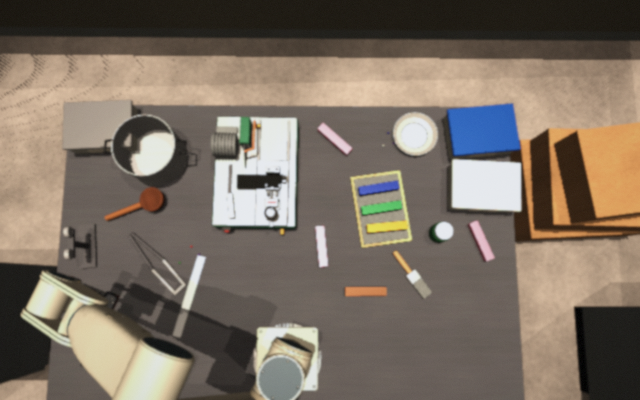

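View pics/scene0.png

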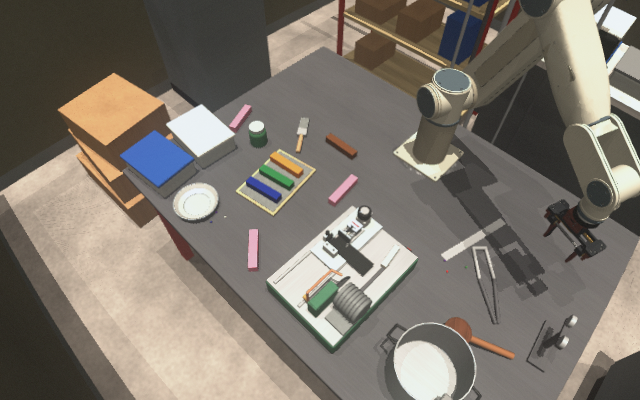

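Top view: the amber bar is the one nearest the robot on the board, at about (387,227). The knob is near (271,213), and the bed/clamp near (262,181). Next I measure these and look at an enlarged view of the saw.

Run:
```python
from h import *
d=load('top0'); im=d['img']; hsv=cv2.cvtColor(im,cv2.COLOR_RGB2HSV)
m=cv2.inRange(hsv,(12,120,120),(32,255,255)); m[:, :362]=0;m[:,415:]=0;m[:215]=0;m[:][245:]=0
n,l,s,c=cv2.connectedComponentsWithStats(m)
for i in range(1,n):
    if s[i,4]>60:
        p=np.argwhere(l==i)[:,::-1].astype(np.float32); r=cv2.minAreaRect(p); b=cv2.boxPoints(r)
        print(s[i],r); w=[pix(d,*q,plane=44) for q in b]; print(np.round(w,1), np.round(np.mean(w,0),1))
for q in [(271,213),(271,208),(262,181),(250,140),(285,200),(225,205),(387,227),(380,210)]: print(q,np.round(pix(d,*q),1))
a=cv2.resize(im[105:240,200:310],None,fx=5.9,fy=4.4,interpolation=cv2.INTER_CUBIC)
a=cv2.resize(im[110:235,205:305],None,fx=4.4,fy=4.4,interpolation=cv2.INTER_CUBIC)
e=load('scene0')['img'][195:350,260:425]; e=cv2.resize(e,None,fx=3.5,fy=3.5,interpolation=cv2.INTER_CUBIC)
W=np.zeros((600,800,3),np.uint8)
a=cv2.resize(a,(360,450)); e=cv2.resize(e,(440,413)); W[:450,:360]=a; W[:413,360:]=e
cv2.imwrite('pics/crop1.png',W[:450,:,::-1])
```

```text
[366 220  42  13 384] ((386.64849853515625, 226.48516845703125), (9.45285415649414, 41.19453811645508), 84.2894058227539)
[[ 479.6 -283.8   44. ]
 [ 495.2 -434.5   44. ]
 [ 460.5 -437.1   44. ]
 [ 445.1 -286.7   44. ]] [ 470.1 -360.5   44. ]
(271, 213) [500.8  52.6 169.5]
(271, 208) [518.6  53.2 165.3]
(262, 181) [624.8  91.7 107.2]
(250, 140) [768.8 134.8 130.7]
(285, 200) [557.8   9.4  99.1]
(225, 205) [540.9 224.5  87.1]
(387, 227) [ 467.8 -361.1   47.6]
(380, 210) [ 531.4 -337.6   41.2]
```

View pics/crop1.png

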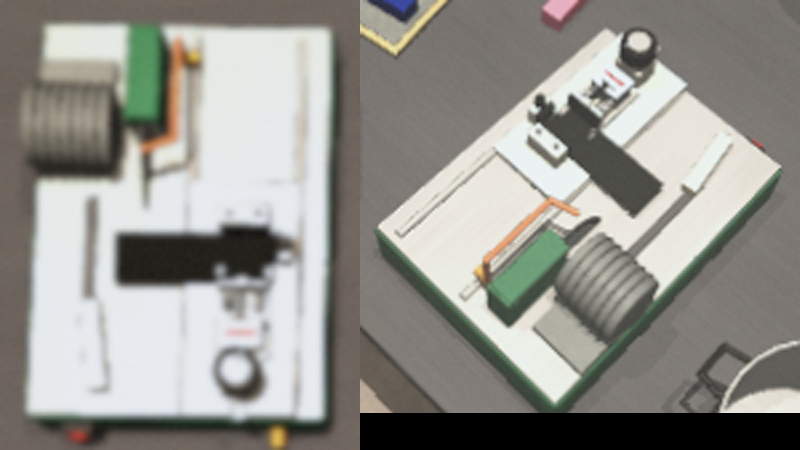

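Emit:
{"name": "play_rows", "arguments": {
  "increments": "0.6 0.02 -0.04 0.04 -6.3;0.6 0.03 -0.048 0.04 -6.3;0.6 0.033 -0.048 0.03 -6.3;0.6 0.033 -0.048 0.03 -6.3;0.6 0.033 -0.048 0.03 -6.3;0.6 0.033 -0.048 0.02 -6.3;0.6 0.033 -0.048 0.01 -6.3;0.6 0.033 -0.048 0 -6.3;0.6 0.033 -0.048 0 -6.3;0.6 0.033 -0.048 0 -6.3;0.6 0 -0.048 0 0;0.6 0 0 0 0;0.6 0 0 0 0"
}}

```text
t: 1.4
ee_pos: [481.1, 152.2, 378.1]
orientation: [-2.112, -2.325, 0.0]
ft_force: [-0.1, -0.3, 1.0]
width: 52.4
```

Run:
```python
from h import *
d=shot('wrist','w1'); print(d['origin'],d['attitude'],d['vertical_fov']); o=ctrl.get_obs(); print(o['t'],o['ee_pos'],o['orientation'],o['qpos'],o['width'])
```

```text
[474.59345381 229.58535281 539.77821039] [2.8497248  0.13510804 0.01846174] 65.1977728607902
1.45 [481.05738402 153.16861771 378.10898357] [-2.11002456e+00 -2.32685617e+00 -1.94906377e-04] [2.84376100e-01 8.90793834e-02 1.71063668e+00 5.04254509e-04
 1.34203208e+00 1.86598849e-01] 52.79311067442361
```

View pics/w1.png

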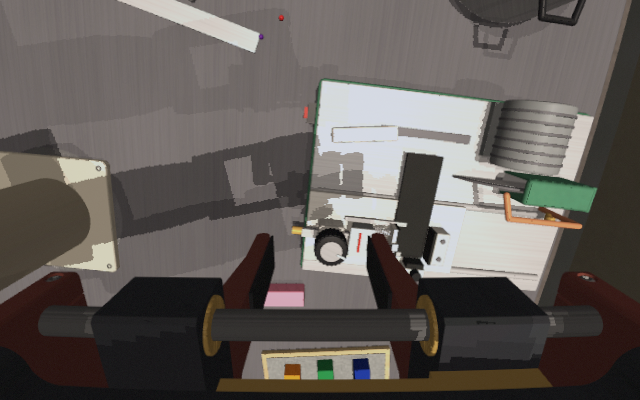

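Emit:
{"name": "play_rows", "arguments": {
  "increments": "0.6 0.03 -0.02 -0.02 0;0.6 0.04 -0.03 -0.03 0;0.6 0.03 -0.03 -0.03 0;0.6 0 0 0 0;0.6 0 0 0 0;0.6 0 0 0 0"
}}

```text
t: 2.05
ee_pos: [574.2, 80.1, 304.4]
orientation: [2.107, 2.33, 0.001]
ft_force: [-0.3, 0.2, 0.6]
width: 52.8
```

Run:
```python
from h import *
d=shot('wrist','w2'); print(d['origin'],d['attitude']); o=ctrl.get_obs(); print(o['t'],o['ee_pos'],o['qpos'])
a=d['img'][20:300,130:530]; cv2.imwrite('pics/w2c.png',cv2.resize(a,None,fx=2,fy=2,interpolation=cv2.INTER_CUBIC)[...,::-1])
```

```text
[567.07431615 157.46459312 466.07446512] [2.8495931  0.14120383 0.02106297]
2.1 [574.17115319  80.06278329 304.757089  ] [1.17867958e-01 2.71451141e-01 1.65262993e+00 3.01318523e-04
 1.21596517e+00 1.72761022e-02]
```

View pics/w2c.png

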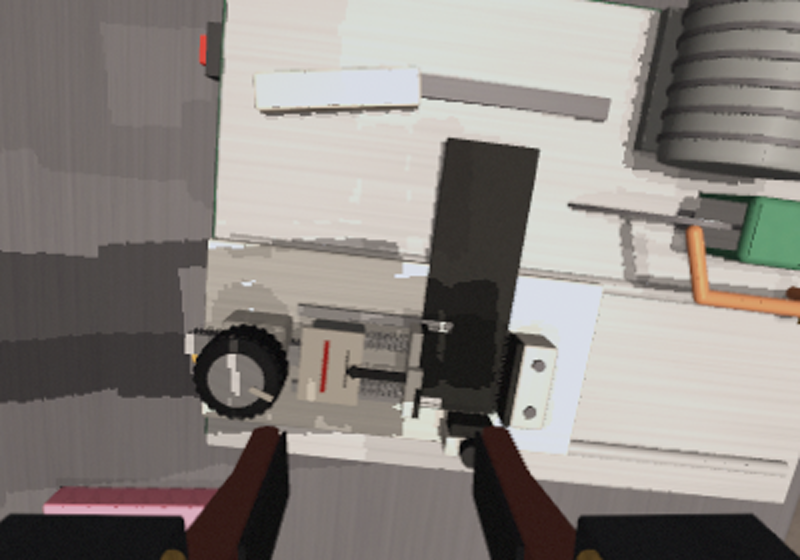

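Zoomed wrist view (crop coordinates are 2× with origin (130,20)): knob top at (240,370), scale and red mark at (325,365), bed corners at (446,138) and (539,150), fixed jaw inner top edge from (525,335) to (512,427), end stop near (470,425).

Run:
```python
from h import *
d=load('w2'); P=lambda c,**k: np.round(pix(d,c[0]/2+130,c[1]/2+20,**k),1)
for n,c in dict(knob=(238,368),knobL=(196,370),knobR=(286,370),knobT=(240,326),knobB=(240,414),bed=(480,250),bed2=(460,390),fj=(532,380),fj2=(524,420),scale=(345,340),jaw=(412,350),stopA=(470,425),stopB=(480,420),stopC=(455,422),screw=(468,455),deck=(330,200),carr=(570,300)).items(): print(n,P(c))
print('bed corners',[P(c,plane=106) for c in [(446,138),(539,150)]], [P(c,plane=106) for c in [(432,260),(519,270),(424,380)]])
print('fj top edge',[P(c,plane=132) for c in [(525,335),(512,427)]],'outer',[P(c,plane=132) for c in [(556,347),(545,430)]])
print('saw edges',[P(c,plane=85) for c in [(225,10),(215,235),(228,2),(650,10)]])
# knob ellipse by color at plane top
print('blade',[P(c) for c in [(575,206),(640,212)]])
# height raster around stop
for v in range(405,470,5): print(v,[int(P((u,v))[2]) for u in range(400,540,8)])
```

```text
knob [506.4  59.9 171.7]
knobL [485.1  56.1 169.8]
knobR [527.4  54.3 150.6]
knobT [503.   76.7 154. ]
knobB [507.9  35.1 170.4]
bed [628.2 122.5 105.2]
bed2 [628.3  37.1 104.9]
fj [663.6  55.8 131.3]
fj2 [663.6  30.7 129.4]
scale [556.6  69.3 133.8]
jaw [593.9  67.2 133.5]
stopA [633.4  23.3 126.2]
stopB [640.9  23.2 116.5]
stopC [624.7  23.8 124.9]
screw [631.8  11.3 142. ]
deck [539.  140.8  83.8]
carr [686.8  98.2 100.3]
bed corners [array([601., 181., 106.]), array([652.8, 180.1, 106. ])] [array([601.5, 114.1, 106. ]), array([652.2, 113.5, 106. ]), array([605.5,  41.7, 106. ])]
fj top edge [array([655.1,  81.5, 132. ]), array([656.7,  26.7, 132. ])] outer [array([673.5,  76.4, 132. ]), array([676.1,  26.7, 132. ])]
saw edges [array([473. , 237.9,  85. ]), array([471.6, 113.8,  85. ]), array([474.5, 242.1,  85. ]), array([707.7, 262.3,  85. ])]
blade [array([681.9, 152.3,  93.5]), array([707.3, 153.4, 126.1])]
405 [99, 132, 132, 105, 106, 106, 106, 105, 107, 107, 104, 105, 110, 131, 129, 132, 131, 131]
410 [99, 132, 133, 98, 98, 99, 105, 100, 106, 106, 106, 106, 113, 131, 132, 13
[... 274 characters left out ...]
 132, 132]
430 [100, 99, 100, 99, 98, 101, 120, 128, 127, 128, 128, 305, 307, 307, 98, 99, 99, 99]
435 [99, 99, 98, 99, 99, 104, 128, 127, 127, 127, 307, 310, 311, 310, 98, 98, 99, 99]
440 [83, 85, 84, 85, 99, 98, 130, 129, 131, 133, 309, 313, 314, 314, 313, 99, 99, 99]
445 [86, 84, 84, 86, 85, 85, 130, 129, 137, 138, 312, 317, 316, 316, 316, 101, 100, 100]
450 [83, 85, 85, 85, 83, 85, 130, 128, 142, 141, 315, 320, 319, 318, 320, 97, 99, 98]
455 [83, 84, 85, 84, 84, 85, 83, 84, 140, 142, 316, 318, 324, 323, 323, 323, 84, 84]
460 [86, 86, 85, 85, 84, 85, 85, 83, 141, 304, 315, 322, 325, 325, 326, 327, 82, 83]
465 [84, 83, 84, 85, 84, 84, 85, 85, 142, 305, 318, 325, 327, 328, 328, 328, 84, 85]
```

Run:
```python
from h import *
d=load('w2'); im=d['img'].astype(int)
def edge(axis_pts,z,dirn):
    pass
g=cv2.cvtColor(d['img'],cv2.COLOR_RGB2GRAY).astype(float)
L=[];Rr=[]
for v in range(95,150,3):
    row=g[v,330:420]; gr=np.diff(row)
    # bed between ~ u 345..400
    l=np.argmin(gr[:50])+330.5; r=np.argmax(gr[40:])+370.5
    L.append(pix(d,l,v,plane=106)[:2]); Rr.append(pix(d,r,v,plane=106)[:2])
for A in (L,Rr):
    A=np.array(A); p=np.polyfit(A[:,1],A[:,0],1); print('x=%.4f*y+%.1f'%tuple(p), 'res',np.std(A[:,0]-np.polyval(p,A[:,1])), A[[0,-1]])
# fixed-jaw edges by depth: leftmost pixel with z>128
F=[]
for v in range(188,234,3):
    for u in range(375,410):
        w=pix(d,u,v)
        if 128<w[2]<135: F.append(w[:2]); break
F=np.array(F); print('fj',np.round(F,1).tolist()); print(np.polyfit(F[:,1],F[:,0],1),np.median(F[:,0]))
J=[]
for v in range(188,234,3):
    for u in range(345,325,-1):
        w=pix(d,u,v)
        if 128<w[2]<137: J.append(w[:2]); break
print('sprung',np.round(J,1).tolist())
# knob: points with z in 163..178 within crop
K=[]
for v in range(170,240):
    for u in range(215,285):
        w=pix(d,u,v)
        if 164<w[2]<178: K.append(w)
K=np.array(K); z=np.median(K[:,2]); print('knob z',z,len(K)); c,r=cv2.minEnclosingCircle(K[:,:2].astype(np.float32)); print(c,r,K[:,:2].mean(0), np.percentile(K[:,0],[1,99]),np.percentile(K[:,1],[1,99]))
S=[]
for v in range(225,238):
    for u in range(355,375):
        w=pix(d,u,v)
        if 125<w[2]<132: S.append(w)
S=np.array(S); print('stop top',np.percentile(S[:,0],[3,97]),np.percentile(S[:,1],[3,97]),np.median(S[:,2]))
```

```text
x=0.0266*y+595.2 res 0.8258653989170986 [[599.10369474 174.49211876]
 [599.60539969 115.08053874]]
x=0.0191*y+649.2 res 0.32097293321595965 [[652.79645958 180.11883841]
 [651.10185843 120.31554557]]
fj [[651.6, 76.3], [651.0, 72.7], [650.8, 70.1], [651.1, 65.6], [650.8, 63.1], [650.7, 58.9], [650.4, 55.0], [650.2, 52.3], [650.5, 47.6], [650.4, 44.9], [650.5, 40.3], [650.4, 37.5], [650.3, 33.2], [650.3, 30.3], [650.9, 26.6]]
[1.55014731e-02 6.49846846e+02] 650.474666564077
sprung [[602.9, 75.9], [602.2, 72.3], [602.7, 68.8], [601.7, 65.9], [602.3, 62.0], [601.7, 58.1], [601.9, 55.5], [602.4, 51.7], [601.8, 47.6], [602.3, 44.0], [601.5, 40.6], [601.9, 37.0], [602.3, 33.5], [601.7, 29.5]]
knob z 171.08271117277292 1529
(505.3790588378906, 53.773128509521484) 22.943843841552734 [506.23144131  55.63332302] [484.7440578 526.8721637] [33.72182994 75.49750248]
stop top [622.49747313 639.49736815] [17.46604785 23.85577982] 127.43243835252306
```

Emit:
{"name": "play_rows", "arguments": {
  "increments": "0.6 -0.01 -0.03 0.03 0;0.6 -0.01 -0.04 0.01 0;0.6 -0.01 -0.04 0 0;0.6 -0.01 -0.04 0 0;0.6 -0.01 -0.04 0 0;0.6 -0.01 -0.04 0 0;0.6 -0.01 -0.04 0 0;0.6 -0.01 -0.04 -0.02 0;0.6 -0.01 -0.04 -0.03 0;0.6 -0.01 -0.04 -0.03 0;0.6 -0.004 -0.03 -0.03 0;0.6 0 -0.02 -0.03 0;0.6 0 0 0 0;0.6 0 0 0 0;0.6 0 0 0 0"
}}

```text
t: 3.6
ee_pos: [472.0, -359.3, 207.0]
orientation: [2.106, 2.327, 0.001]
ft_force: [-0.6, 0.0, 0.6]
width: 52.8
```

Run:
```python
from h import *
d=shot('wrist','w3'); o=ctrl.get_obs(); print(o['t'],o['ee_pos'],o['orientation'],o['qpos'],o['ft_force'])
hsv=cv2.cvtColor(d['img'],cv2.COLOR_RGB2HSV); m=cv2.inRange(hsv,(8,120,80),(32,255,255))
n,l,s,c=cv2.connectedComponentsWithStats(m)
for i in range(1,n):
    if s[i,4]>300:
        q=np.argwhere(l==i)[:,::-1]; w=np.array([pix(d,*p) for p in q]); k=(w[:,2]>38)&(w[:,2]<50)
        print(s[i],np.median(w[:,2]),k.sum())
        if k.sum()>200:
            r=cv2.minAreaRect(w[k][:,:2].astype(np.float32)); print(r)
```

```text
3.65 [ 472.00703804 -359.2908774   207.03817408] [2.10535774e+00 2.32745634e+00 5.90913315e-04] [-6.70780498e-01  3.93677432e-01  1.71703367e+00  1.98726493e-04
  1.02767603e+00 -7.71005797e-01] [-0.51670528 -0.6708044   0.88630421]
[  84   10   40  150 4239] 31.704305099603005 0
[ 304  116   32  136 4037] 43.57250114588845 3925
((473.1080627441406, -363.89630126953125), (31.383045196533203, 148.47235107421875), 5.599714279174805)
[203 295  21  61 651] 304.7058092124523 0
[417 295  21  61 653] 304.65134376858225 0
[ 216  368  336   24 4808] 314.17041749846896 0
```

View pics/w3.png

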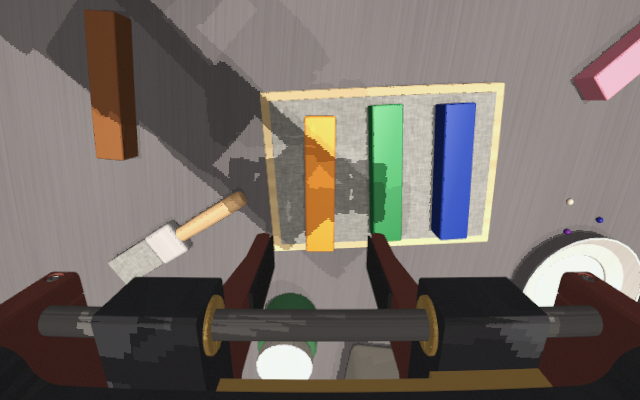

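View shows amber bar on the board at (320,185), with green and blue beside it; fit is 31.4×148.5 mm at (473,-364), yaw 5.6°. Descending.

Emit:
{"name": "play_rows", "arguments": {
  "increments": "0.6 0.001 -0.004 -0.04 0;0.6 0 0 -0.04 0;0.6 0 0 -0.04 0;0.6 0 0 -0.03 0;0.6 0 0 -0.02 0;0.6 0 0 -0.014 0;0.6 0 0 -0.006 0;0.6 0 0 0 0;0.6 0 0 0 0;0.2 0 0 0 0;0.2 0 0 0 0;0.2 0 0 0 0;0.2 0 0 0 0;0.2 0 0 0 0;0.2 0 0 0 0"
}}

```text
t: 5.15
ee_pos: [472.1, -364.3, 15.4]
orientation: [2.109, 2.327, 0.0]
ft_force: [-0.9, 0.6, 6.1]
width: 31.6
```

Emit:
{"name": "play_rows", "arguments": {
  "increments": "0.2 0 0 0.01 0;0.2 0 0 0.03 0;0.2 0 0 0.04 0;0.2 0 0 0.04 0;0.2 0.01 0.02 0.04 0;0.2 0.015 0.03 0.04 -0.7;0.2 0.015 0.04 0.03 -1;0.2 0.015 0.04 0 -1;0.2 0.015 0.04 0 -1;0.2 0.015 0.04 0 -1;0.2 0.015 0.04 0 -1;0.2 0.015 0.04 0 -1;0.2 0.015 0.04 0 0;0.2 0.01 0.04 0 0;0.2 0.01 0.04 0 0;0.2 0.005 0.04 0 0;0.2 0 0.03 0 0;0.2 0 0.02 0 0;0.2 0 0.01 0 0;0.2 0 0 0 0"
}}

```text
t: 7.15
ee_pos: [624.8, 143.8, 241.5]
orientation: [-2.24, -2.202, 0.002]
ft_force: [0.4, -1.2, -3.6]
width: 31.7
```

Run:
```python
from h import *
o=ctrl.get_obs(); print(o['t'],o['ee_pos'],o['orientation'],o['width'],o['ft_force'])
r=R.from_rotvec(o['orientation']).as_matrix(); print(np.degrees(np.arctan2(r[1,1],r[0,1])), r[:,2])
d=shot('wrist','w4')
hsv=cv2.cvtColor(d['img'],cv2.COLOR_RGB2HSV); m=cv2.inRange(hsv,(8,120,80),(32,255,255)); m[290:]=0
n,l,s,c=cv2.connectedComponentsWithStats(m); print(s)
i=1+np.argmax(s[1:,4]); q=np.argwhere(l==i)[:,::-1]; w=np.array([pix(d,*p) for p in q]); print(np.median(w[:,2])); print(np.percentile(w,[1,99],axis=0))
k=abs(w[:,2]-np.median(w[:,2]))<5; print(cv2.minAreaRect(w[k][:,:2].astype(np.float32)))
```

```text
7.15 [624.8026746  143.82381394 241.45238947] [-2.23973052e+00 -2.20210177e+00  1.61708816e-03] 31.717915313059322 [ 0.40178456 -1.24260511 -3.6102944 ]
-0.9707431497643499 [-1.17578224e-03 -2.72802912e-04 -9.99999272e-01]
[[     0      0    640    400 241985]
 [   283    115     75    175  12269]
 [   434    197    134     43   1744]
 [   537    226      1      1      1]
 [   539    227      1      1      1]]
269.64081479767003
[[610.50707353 137.54579811 267.62642034]
 [641.71027998 218.51466568 271.16443135]]
((626.184326171875, 177.41204833984375), (82.78356170654297, 31.801109313964844), 89.0555648803711)
```

View pics/w4.png

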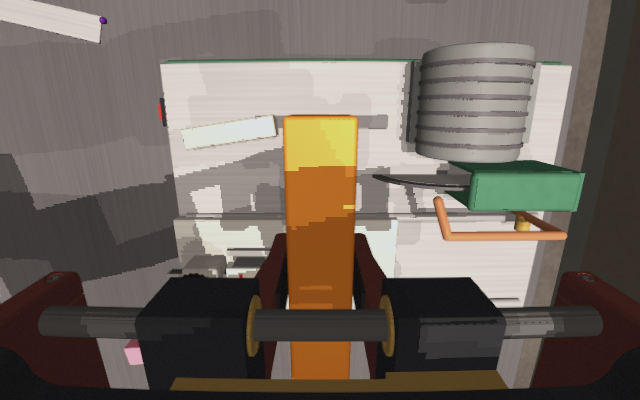

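The bar is held square, yaw -0.95° against the saw's roughly -1.1°. Moving to the pre-stop spot with an 8 mm gap and lowering to about 7 mm above the bed.

Emit:
{"name": "play_rows", "arguments": {
  "increments": "0.2 0.001 -0.012 0 0;0.2 0 -0.016 0 0;0.2 0 -0.008 -0.02 0;0.2 0 0 -0.03 0;0.2 0 0 -0.03 0;0.2 0 0 -0.02 0;0.2 0 0 -0.015 0;0.2 0 0 -0.007 0;0.2 0 0 -0.003 0;0.2 0 0 0 0;0.2 0 0 0 0"
}}

```text
t: 8.3
ee_pos: [627.2, 107.1, 117.9]
orientation: [2.241, 2.2, 0.002]
ft_force: [0.0, 1.0, -4.8]
width: 32.0
```

Emit:
{"name": "play_rows", "arguments": {
  "increments": "0.2 0 0 -0.002 0;0.2 0 0 -0.001 0;0.2 0 0 -0.001 0;0.2 0 0 0 0"
}}

```text
t: 8.7
ee_pos: [626.3, 107.1, 112.8]
orientation: [-2.242, -2.201, 0.0]
ft_force: [0.3, -0.1, -3.3]
width: 32.1
```

Emit:
{"name": "play_rows", "arguments": {
  "increments": "0.2 0 0 -0.001 0;0.2 0 0 -0.0005 0;0.2 0 0 -0.0005 0;0.2 0 0 0 0"
}}

```text
t: 9.1
ee_pos: [626.4, 107.0, 110.8]
orientation: [-2.242, -2.201, 0.0]
ft_force: [0.2, -1.2, -3.8]
width: 31.7
```

Emit:
{"name": "play_rows", "arguments": {
  "increments": "0.2 0 0 -0.0005 0;0.2 0 0 0 0"
}}

```text
t: 9.3
ee_pos: [626.4, 107.0, 110.3]
orientation: [-2.242, -2.201, 0.0]
ft_force: [-0.5, -1.1, -4.3]
width: 31.6
```

Emit:
{"name": "play_rows", "arguments": {
  "increments": "0.2 0 0 -0.0005 0;0.2 0 0 0 0"
}}

```text
t: 9.5
ee_pos: [626.4, 107.0, 109.8]
orientation: [-2.242, -2.201, 0.0]
ft_force: [-0.4, -0.1, -3.8]
width: 31.7
```

Emit:
{"name": "play_rows", "arguments": {
  "increments": "0.2 0 0 -0.0005 0;0.2 0 0 0 0"
}}

```text
t: 9.7
ee_pos: [626.5, 107.1, 109.5]
orientation: [2.242, 2.201, 0.0]
ft_force: [-0.0, -0.2, -4.2]
width: 31.7
```

Emit:
{"name": "play_rows", "arguments": {
  "increments": "0.2 0 0 -0.0004 0;0.2 0 0 0 0"
}}

```text
t: 9.9
ee_pos: [626.5, 107.1, 109.5]
orientation: [2.242, 2.201, 0.0]
ft_force: [-2.3, 0.1, 2.2]
width: 31.7
```

Emit:
{"name": "play_rows", "arguments": {
  "increments": "0.2 0 0 -0.0003 0;0.2 0 0 0 0"
}}

```text
t: 10.1
ee_pos: [626.5, 107.1, 109.4]
orientation: [2.242, 2.201, 0.0]
ft_force: [-2.4, -1.2, 4.6]
width: 32.1
```

Emit:
{"name": "play_rows", "arguments": {
  "increments": "0.2 0 0 0.0004 0;0.2 0 -0.001 0 0;0.2 0 -0.002 0 0;0.2 0 -0.001 0 0;0.2 0 0 0 0"
}}

```text
t: 10.6
ee_pos: [627.1, 103.2, 109.4]
orientation: [2.242, 2.2, 0.002]
ft_force: [-0.1, 3.8, 4.0]
width: 32.0
```

Emit:
{"name": "play_rows", "arguments": {
  "increments": "0.2 0 -0.001 0 0;0.2 0 0 0 0"
}}

```text
t: 10.8
ee_pos: [627.0, 102.2, 109.4]
orientation: [2.242, 2.2, 0.002]
ft_force: [1.3, 4.2, 4.2]
width: 31.9
```

Emit:
{"name": "play_rows", "arguments": {
  "increments": "0.2 0 -0.0007 0 0;0.2 0 0 0 0"
}}

```text
t: 11.0
ee_pos: [627.0, 101.5, 109.5]
orientation: [2.242, 2.2, 0.002]
ft_force: [0.9, 4.9, 4.7]
width: 31.9
```

Emit:
{"name": "play_rows", "arguments": {
  "increments": "0.2 0 -0.0005 0 0;0.2 0 0 0 0"
}}

```text
t: 11.2
ee_pos: [626.8, 101.0, 109.4]
orientation: [2.242, 2.201, 0.001]
ft_force: [0.2, 4.3, 5.9]
width: 31.9
```

Emit:
{"name": "play_rows", "arguments": {
  "increments": "0.2 0 0 0.0003 0;0.2 0 -0.0005 0 0;0.2 0 0 0 0"
}}

```text
t: 11.5
ee_pos: [626.6, 100.3, 109.4]
orientation: [2.242, 2.201, 0.0]
ft_force: [1.2, 3.6, 3.9]
width: 31.8
```

Emit:
{"name": "play_rows", "arguments": {
  "increments": "0.2 0 -0.0005 0 0;0.2 0 0 0 0"
}}

```text
t: 11.7
ee_pos: [626.5, 99.8, 109.4]
orientation: [2.242, 2.201, 0.0]
ft_force: [0.9, 4.5, 5.2]
width: 31.8
```

Emit:
{"name": "play_rows", "arguments": {
  "increments": "0.2 0 -0.0005 0 0;0.2 0 0 0 0"
}}

```text
t: 11.9
ee_pos: [626.4, 99.3, 109.4]
orientation: [2.242, 2.201, 0.0]
ft_force: [-0.1, 5.2, 4.1]
width: 32.1
```

Emit:
{"name": "play_rows", "arguments": {
  "increments": "0.2 0 -0.0005 0 0;0.2 0 0 0 0"
}}

```text
t: 12.1
ee_pos: [626.4, 98.9, 109.4]
orientation: [-2.242, -2.201, -0.0]
ft_force: [-0.2, 5.1, 5.0]
width: 32.0
```

Emit:
{"name": "play_rows", "arguments": {
  "increments": "0.2 0 -0.0005 0 0;0.2 0 0 0 0"
}}

```text
t: 12.3
ee_pos: [626.4, 98.7, 109.5]
orientation: [-2.242, -2.201, -0.001]
ft_force: [0.6, 5.9, 5.0]
width: 31.9
```

Emit:
{"name": "play_rows", "arguments": {
  "increments": "0.2 0 -0.0005 0 0;0.2 0 0 0 0"
}}

```text
t: 12.5
ee_pos: [626.4, 98.4, 109.4]
orientation: [-2.241, -2.2, -0.001]
ft_force: [-0.6, 8.1, 4.8]
width: 31.7
```

Contact with the stop: y stalled at 98.4 against an expected 98.8, Fy is up about 4 N over friction. Releasing, going up and looking.

Emit:
{"name": "play_rows", "arguments": {
  "increments": "0.25 0 0 0 0;0.45 0 0 0 0;0.55 0 0 0 0;0.55 0 0 0 0;0.55 0 0 0 0;0.55 0 0 0.01 0;0.55 0 0 0.03 0;0.55 0 0 0.05 0;0.55 0 0 0.05 0;0.55 0 0 0.04 0;0.55 -0.02 0 0.02 0;0.55 -0.03 0 0 0;0.55 0 0 0 0;0.55 0 0 0 0"
}}

```text
t: 13.9
ee_pos: [576.3, 97.8, 310.3]
orientation: [2.241, 2.2, 0.001]
ft_force: [-0.3, 0.3, 0.0]
width: 48.2
```

Run:
```python
from h import *
o=ctrl.get_obs(); print(o['t'],o['ee_pos'],o['width'],o['qpos'])
d=shot('wrist','w5'); a=d['img'][20:300,130:530]; cv2.imwrite('pics/w5c.png',cv2.resize(a,None,fx=2,fy=2,interpolation=cv2.INTER_CUBIC)[...,::-1])
hsv=cv2.cvtColor(d['img'],cv2.COLOR_RGB2HSV); m=cv2.inRange(hsv,(8,100,60),(35,255,255)); m[295:]=0
n,l,s,c=cv2.connectedComponentsWithStats(m)
i=1+np.argmax(s[1:,4]); q=np.argwhere(l==i)[:,::-1]; w=np.array([pix(d,*p) for p in q]); k=abs(w[:,2]-138)<4; print(s[i],k.sum(),cv2.minAreaRect(w[k][:,:2].astype(np.float32)),np.median(w[k][:,2]))
```

```text
13.9 [576.33120147  97.79080098 310.27052012] 48.24126494268133 [ 1.47790803e-01  2.74497400e-01  1.63567936e+00 -1.43743584e-04
  1.23021779e+00  1.66158477e-01]
[ 347  109   37  134 4193] 3713 ((626.5403442382812, 98.82100677490234), (149.51785278320312, 32.28416442871094), 89.04963684082031) 137.56059713332877
```

View pics/w5c.png

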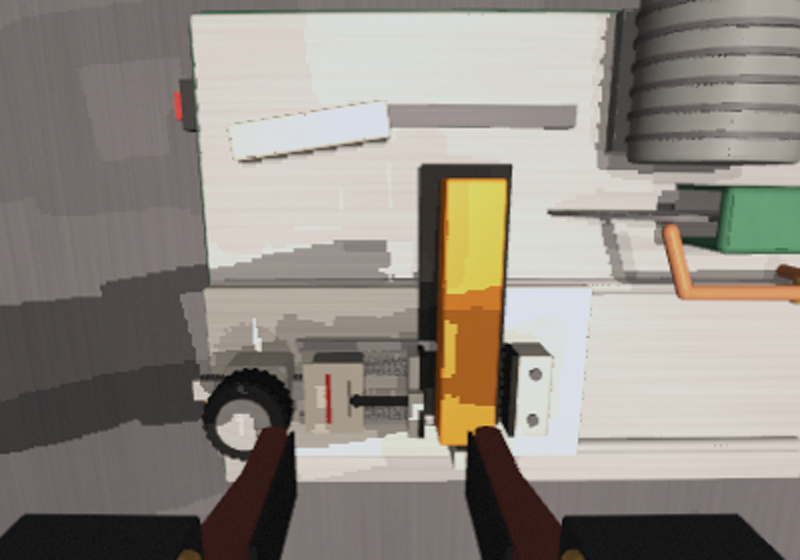

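Picture: bar lies square on the bed, its end on the stop at crop (468,445), with gaps at both jaws of about 8 mm; pointer at the thin line (350,400), red mark at (327,398). That implies about 3.5 rad of knob. Refining the knob centre before grasping.

Run:
```python
from h import *
from scipy.optimize import least_squares
for f,(u0,u1,v0,v1) in dict(w2=(215,285,170,240),w5=(222,285,190,262)).items():
    d=load(f); g=cv2.cvtColor(d['img'],cv2.COLOR_RGB2GRAY)
    K=np.array([pix(d,u,v) for v in range(v0,v1) for u in range(u0,u1)]); K=K[(K[:,2]>165)&(K[:,2]<178)]
    h=cv2.convexHull(K[:,:2].astype(np.float32))[:,0]
    h=h[(h[:,1]>40)]
    s=least_squares(lambda p:np.hypot(*(h-p[:2]).T)-22,[505,54],loss='soft_l1').x
    t=K[:,2]; print(f,np.median(t),s,np.round(np.percentile(K[:,:2],[1,99],axis=0),1).tolist())
```

```text
w2 171.11997784855288 [505.39680894  54.41322532] [[484.7, 33.7], [526.6, 75.2]]
w5 171.1845702388677 [505.41714415  54.50737372] [[484.6, 34.4], [526.5, 75.4]]
```

Emit:
{"name": "play_rows", "arguments": {
  "increments": "0.8 -0.01 -0.01 0 8.5;0.8 -0.02 -0.01 0 8.5;0.8 -0.02 -0.01 0 8.5;0.8 -0.02 -0.013 0 8.5;0.8 0 0 -0.01 8.5;0.8 0 0 -0.02 8.5;0.8 0 0 -0.02 8.5;0.8 0 0 -0.02 8.5;0.8 0 0 -0.02 8.5;0.8 0 0 0 8.5;0.8 0 0 0 8.5;0.8 0 0 0 8.5;0.8 0 0 0 8.5;0.8 0 0 0 8.5;0.8 0 0 0 0;0.8 0 0 0 0"
}}

```text
t: 15.55
ee_pos: [506.9, 54.8, 219.1]
orientation: [0.752, -3.05, -0.0]
ft_force: [0.3, 0.5, 0.7]
width: 70.1
```

Emit:
{"name": "play_rows", "arguments": {
  "increments": "0.8 -0.0013 -0.0003 -0.02 0;0.8 0 0 -0.03 0;0.8 0 0 -0.015 0;0.8 0 0 -0.009 0;0.8 0 0 0 0;0.8 0 0 0 0"
}}

```text
t: 16.15
ee_pos: [505.7, 54.6, 145.8]
orientation: [-0.757, 3.049, -0.0]
ft_force: [-0.5, -1.3, -0.3]
width: 70.5
```

Emit:
{"name": "play_rows", "arguments": {
  "increments": "0.4 0 0 0 0;0.4 0 0 0 0;0.4 0 0 0 0;0.4 0 0 0 0;0.4 0 0 0 0;0.4 0 0 0 0"
}}

```text
t: 16.75
ee_pos: [505.3, 54.7, 145.8]
orientation: [-0.758, 3.048, 0.0]
ft_force: [-1.5, 1.7, 4.7]
width: 43.5
```

Emit:
{"name": "play_rows", "arguments": {
  "increments": "0.3 0 0 0 -4;0.3 0 0 0 -6;0.3 0 0 0 -8;0.3 0 0 0 -8;0.3 0 0 0 -8;0.3 0 0 0 -8;0.3 0 0 0 0"
}}

```text
t: 17.45
ee_pos: [505.4, 54.0, 145.8]
orientation: [0.39, 3.117, -0.001]
ft_force: [-1.3, -3.6, 5.2]
width: 43.4
```

```bash
cat > chk.py <<'E'
from h import *
import sys
o=ctrl.get_obs(); r=R.from_rotvec(o['orientation']).as_matrix(); print(o['t'],o['ee_pos'],np.degrees(np.arctan2(r[1,1],r[0,1])),o['ft_force'],o['moment'],o['width'],o['qpos'][5])
f=sys.argv[1]; d=shot('wrist',f)
hsv=cv2.cvtColor(d['img'],cv2.COLOR_RGB2HSV); m=cv2.inRange(hsv,(8,100,60),(35,255,255))
n,l,s,c=cv2.connectedComponentsWithStats(m)
for i in range(1,n):
    if s[i,4]>400:
        q=np.argwhere(l==i)[:,::-1]; w=np.array([pix(d,*p) for p in q]); k=abs(w[:,2]-138)<4
        if k.sum()>300: print(s[i],k.sum(),cv2.minAreaRect(w[k][:,:2].astype(np.float32)))
E
python3 chk.py w6
```

```text
17.45 [505.43309901  54.0256683  145.77954797] 75.72185708691806 [-1.27338212 -3.59831948  5.18041151] [-0.49798528  0.17385822 -0.24489813] 43.436143696693726 -1.2371267678134985
[ 196  341  338   51 5775] 467 ((611.8134765625, 107.48982238769531), (140.5694122314453, 29.7004451751709), 76.2282943725586)
```

View pics/w6.png

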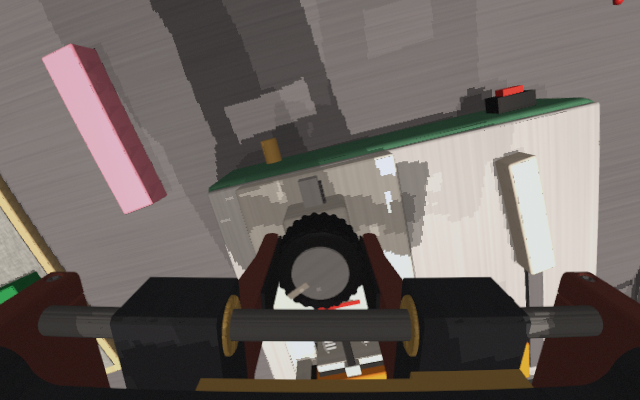

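Emit:
{"name": "play_rows", "arguments": {
  "increments": "0.3 0 0 0 -6;0.3 0 0 0 -8;0.3 0 0 0 -8;0.3 0 0 0 -8;0.3 0 0 0 -8;0.3 0 0 0 -8;0.3 0 0 0 -8;0.3 0 0 0 -8;0.3 0 0 0 -8;0.3 0 0 0 -6;0.3 0 0 0 0"
}}

```text
t: 18.6
ee_pos: [504.5, 53.4, 145.7]
orientation: [2.225, 2.217, -0.004]
ft_force: [-4.7, -7.2, 8.9]
width: 43.5
```

```bash
python3 chk.py w7
```

```text
18.6 [504.49598596  53.37546003 145.73533284] -0.20133877310599052 [-4.73683512 -7.21782408  8.94007976] [-1.19717441  0.74032607 -0.2132845 ] 43.5272920907249 0.08824872998193838
[  489    23   110   263 19380] 14638 ((633.276123046875, 98.97055053710938), (33.821990966796875, 150.09255981445312), 0.7664819955825806)
```

Emit:
{"name": "play_rows", "arguments": {
  "increments": "0.3 -0.0005 -0.001 0 -5;0.3 0 0 0 -7;0.3 0 0 0 -7;0.3 0 0 0 -7;0.3 0 0 0 -7;0.3 0 0 0 -7;0.3 0 0 0 0"
}}

```text
t: 19.35
ee_pos: [503.9, 53.5, 145.8]
orientation: [-2.85, -1.321, 0.002]
ft_force: [-5.1, 0.0, 9.0]
width: 43.5
```

```bash
python3 chk.py w8; python3 -c "
import cv2;a=cv2.imread('pics/w8.png')[80:380,200:500];cv2.imwrite('pics/w8c.png',cv2.resize(a,None,fx=2,fy=2,interpolation=cv2.INTER_CUBIC))"
```

```text
19.35 [503.93812982  53.48850171 145.75149942] -40.25657458687791 [-5.12601088  0.04192743  9.01356211] [-0.11166616  0.88448309 -0.15199125] 43.52532741707845 0.7849261798076936
[  381     0   177   158 13034] 11023 ((635.1557006835938, 74.76335906982422), (102.12167358398438, 33.22365188598633), 89.08197021484375)
```

View pics/w8c.png

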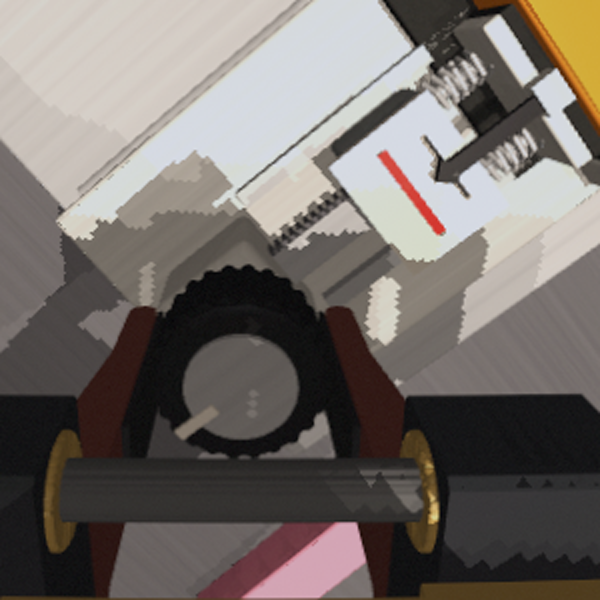

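Run:
```python
from h import *
d=load('w8')
for n,c in dict(lineA=(425,140),lineB=(466,195),tip=(436,176),redA=(384,155),redB=(439,231),ptr=(510,125)).items():
    u,v=200+c[0]/2,80+c[1]/2; print(n,np.round(pix(d,u,v),1),np.round(pix(d,u,v,plane=134),1))
```

```text
lineA [580.1  62.2 132.9] [580.   62.5 134. ]
lineB [579.8  42.3 134.1] [579.9  42.2 134. ]
tip [576.1  53.3 137.1] [576.4  52.3 134. ]
redA [568.8  66.5 133.8] [568.7  66.5 134. ]
redB [567.8  38.4 133.7] [567.8  38.5 134. ]
ptr [599.1  52.7 139.7] [600.6  50.6 134. ]
```

Emit:
{"name": "play_rows", "arguments": {
  "increments": "0.3 -0.0005 0 0 -5;0.3 0 0 0 -6;0.3 0 0 0 -6;0.3 0 0 0 -6;0.3 0 0 0 -6;0.3 0 0 0 -6;0.3 0 0 0 -5;0.3 0 0 0 0"
}}

```text
t: 20.2
ee_pos: [503.6, 54.0, 145.7]
orientation: [-3.129, -0.268, 0.002]
ft_force: [-3.1, 2.5, 8.0]
width: 43.4
```

```bash
python3 chk.py w9; python3 -c "
import cv2;a=cv2.imread('pics/w9.png')[40:240,220:460];cv2.imwrite('pics/w9c.png',cv2.resize(a,None,fx=3,fy=3,interpolation=cv2.INTER_CUBIC))"
```

```text
20.2 [503.57404109  53.98387869 145.74195951] -80.203683896269 [-3.08799156  2.52446246  7.99026732] [ 0.50274196  0.84045348 -0.10057312] 43.40050871138036 1.4820626508052581
[ 140    0  288   51 8259] 6256 ((620.2862548828125, 85.83087158203125), (21.612884521484375, 129.70211791992188), 9.196540832519531)
```

View pics/w9c.png

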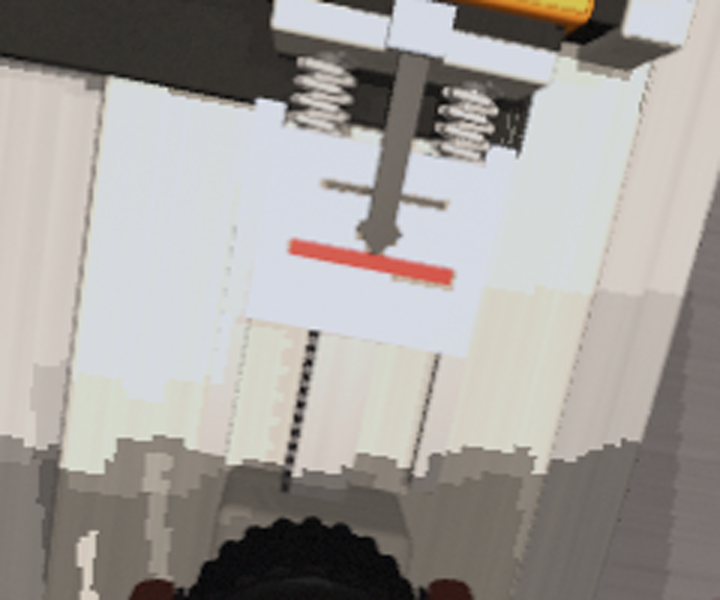

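Run:
```python
from h import *
d=load('w9')
for n,c,z in [('lineA',(325,183),134),('lineB',(445,206),134),('tip',(375,256),137),('redA',(290,247),134),('redB',(453,277),134)]:
    u,v=220+c[0]/3,40+c[1]/3; print(n,np.round(pix(d,u,v),1),np.round(pix(d,u,v,plane=z),1))
```

```text
lineA [585.8  63.  132.6] [585.8  63.  134. ]
lineB [585.6  41.  132.3] [585.6  41.3 134. ]
tip [574.9  51.9 133.9] [575.   52.2 137. ]
redA [573.9  67.3 134.6] [573.9  67.3 134. ]
redB [573.6  37.1 132.9] [573.7  37.3 134. ]
```

Tip at crop (375,256), red centre (371,262), line (385,194): about 10 mm compressed. Turning about 13° more.

Emit:
{"name": "play_rows", "arguments": {
  "increments": "0.3 0 0 0 -4;0.3 0 0 0 -5;0.3 0 0 0 -4;0.3 0 0 0 0;0.3 0 0 0 0;0.3 0 0 0 0"
}}

```text
t: 20.85
ee_pos: [503.6, 54.2, 145.8]
orientation: [-3.139, 0.085, 0.002]
ft_force: [-4.0, 4.2, 7.6]
width: 43.3
```

```bash
python3 chk.py w10; python3 -c "
import cv2;a=cv2.imread('pics/w10.png')[40:190,260:440];cv2.imwrite('pics/w10c.png',cv2.resize(a,None,fx=4,fy=4,interpolation=cv2.INTER_CUBIC))"
```

```text
20.85 [503.58849394  54.21021897 145.75124415] -93.09159495184028 [-3.96954662  4.19257861  7.63480589] [ 0.74779564  0.85758303 -0.05413214] 43.250101011658934 1.7066852553859877
[   67     0   301    57 13465] 11590 ((626.7694091796875, 98.92250061035156), (150.42721557617188, 22.331279754638672), 85.73329162597656)
```

View pics/w10c.png

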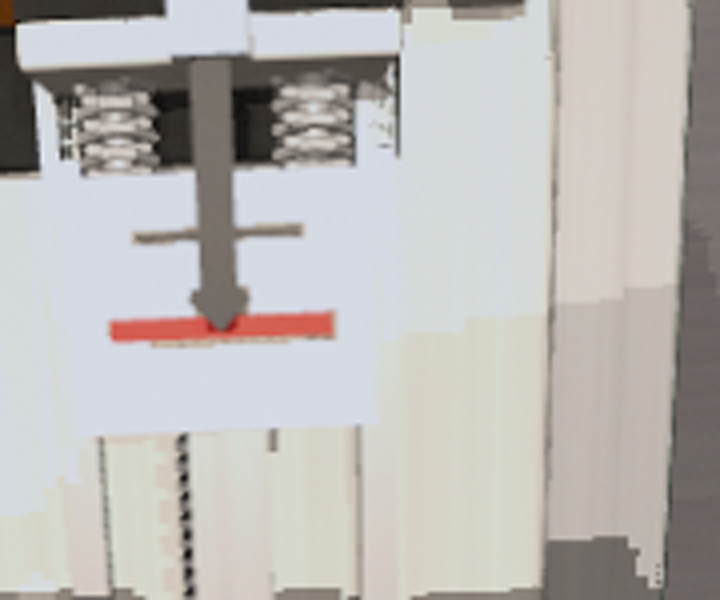

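Run:
```python
from h import *
d=load('w10'); print(d['origin'])
for n,c,z in [('lineA',(137,238),134),('lineB',(300,230),134),('tip',(222,330),137),('tip',(222,330),134),('redA',(112,331),134),('redB',(333,324),134)]:
    u,v=260+c[0]/4,40+c[1]/4; print(n,np.round(pix(d,u,v),1),np.round(pix(d,u,v,plane=z),1))
```

```text
[582.91796172  49.2219923  307.37114672]
lineA [587.7  62.9 132.9] [587.7  62.8 134. ]
lineB [587.5  41.2 133.4] [587.5  41.2 134. ]
tip [575.1  52.3 133. ] [575.3  52.2 137. ]
tip [575.1  52.3 133. ] [575.1  52.3 134. ]
redA [575.8  67.3 132.5] [575.8  67.1 134. ]
redB [575.   37.2 132.4] [575.1  37.3 134. ]
```

12.3 mm by picture, ~11.2 by knob-angle reckoning; both inside the red. Letting go, rising and checking.

Emit:
{"name": "play_rows", "arguments": {
  "increments": "0.55 0 0 0 0;0.7 0 0 0 0;0.8 0 0 0 0;0.8 0 0 0 0;0.8 0 0 0 0;0.8 0 0 0.01 0;0.8 0 0 0.02 0;0.8 0 0 0.03 0;0.8 0 0 0.04 0;0.8 -0.01 0 0.03 0;0.8 -0.02 0 0.03 0;0.8 -0.02 0 0 0;0.8 0 0 0 0;0.8 0 0 0 0;0.8 0 0 0 0"
}}

```text
t: 22.4
ee_pos: [454.6, 53.5, 305.2]
orientation: [3.14, -0.084, -0.0]
ft_force: [-1.0, 0.5, -0.1]
width: 70.4
```

```bash
python3 chk.py w11; python3 -c "
import cv2;a=cv2.imread('pics/w11.png')[0:300,120:520];cv2.imwrite('pics/w11c.png',cv2.resize(a,None,fx=2,fy=2,interpolation=cv2.INTER_CUBIC))"
```

```text
22.4 [454.64894312  53.51843698 305.16567979] -93.06171910463708 [-0.96635058  0.46838397 -0.06145264] [ 0.01902604  0.1489658  -0.01888267] 70.40056933982623 1.7154611645776066
[ 184    0  158   30 3729] 2972 ((626.0015258789062, 98.68829345703125), (149.62757873535156, 19.82157325744629), 86.1684341430664)
```

View pics/w11c.png

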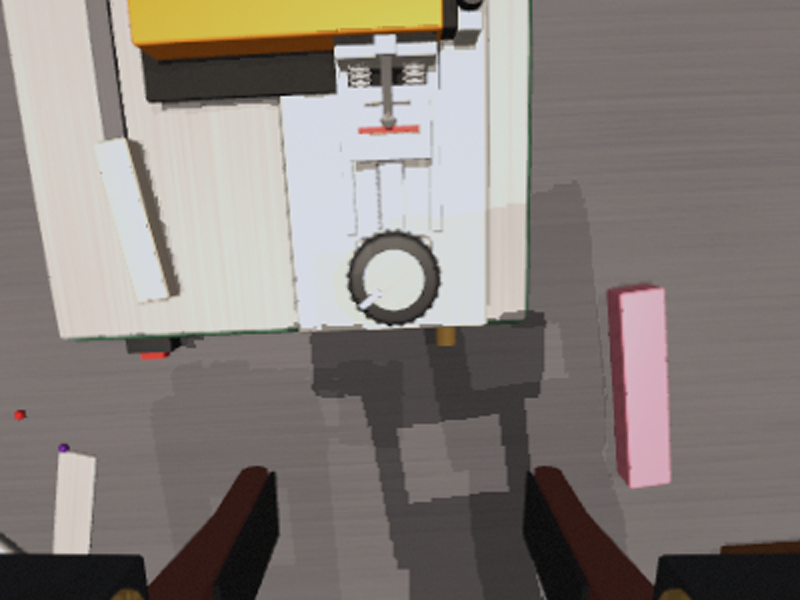

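```bash
python3 -c "
from workcell import ctrl
print(ctrl.close_job())"
```

```text
the job is handed in; nothing more can be done
None
```

The amber bar is clamped in the saw with the pointer in the red mark, and I handed the job in at about t = 22.4 s. No verdict was reported.

- **Placing:** I set the bar down lightly on the bed with about 8 N of contact. I then slid it to the end stop with about 4 N over friction and let go. It lay square with roughly 8 mm free at each jaw.
- **Tightening:** I turned the knob about 3.7 rad clockwise in a single grasp, then released it and backed the arm clear.
- **Last checks:**
  - **Pointer:** the tip stands in the middle of the red mark after release. Compression came out at 12.3 mm from the picture and about 11.2 mm from the knob angle. They disagree by 1 mm, but both lie inside 10.5–13.5 mm.
  - **Bar on the stop:** its centre along the stop direction is unchanged (98.7 mm against 98.8 mm before tightening).
  - **Bar on the fixed jaw:** part-way through tightening the bar's x was 635.2 mm, against about 635 mm expected when seated.
- **Not rechecked:** the last picture cut off the bar's far side, so its final distance to the fixed jaw and its alignment rest on earlier measurements. I did not measure the other objects again.

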